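Try the slim wing screw in the gauge nut and keep it

ROBOT

A 6-joint arm with a two-finger parallel gripper is mounted at the origin on a cart in front of the work surface, level with it; the furniture and walls round the work are solid. World frame = base frame: x ahead of the robot, y to its left, z up, the work surface at z = 0. Lengths are in m, angles in degrees, forces in N, time in s.
With the tool pointing down it reaches from about 0.375 to 0.9 m from the base axis. Payload 3.1 kg.
Tool frame: the origin (TCP) lies midway between the tips of the shut fingers; the grasp point (between the pads) lies 19 mm behind it (bot.hold_point_z is the distance from the TCP to the grasp point, in m); z points along the fingers, y is the line along which they close (so a half turn about z gives the same grasp; the last joint's range is limited). The gripper opens to 87 mm and grips with 3 to 60 N. Pads are 19 mm wide; open, the fingers measure 117 mm over their backs; the gripper's body (75 mm by 190 mm) begins 51 mm behind the grasp point.
Start: joints at [55.434, 30.224, 82.088, -0, 67.689, -10.227], TCP at [0.258, 0.569, 0.195] pointing down, gripper open.
Joint ranges: [-176.69, 176.69], [-43.24, 126.21], [12.49, 139.97], [-82, 262], [0, 151.66], [-163.58, 163.58]. Speed limits (degrees/s): [159.86, 159.86, 180, 180, 180, 180].

INTERFACE

Orientations are given as a 3x3 rotation matrix whose columns are the frame's x, y, z axes.
In Python, from rig import read_state, optics, order, bot gives the robot as it stands.
- The arm moves only by the tool drive_tool, never from a script. Its argument "steps" is a list of rows, each a list of 7 numbers: the finger opening in mm, from 0 to 87, then the shift along the tool's x, y, z normalised to -1 to 1, where 1 is 0.12 m, then the turn, a rotation vector about the tool's x, y, z normalised to -1 to 1, where 1 is 1.5 rad. In form: [[jaw, tx, ty, tz, ax, ay, az], ...]. A call has 1 to 8 rows; each row is the pose to reach, as a shift and turn from the pose commanded when the call began, along the tool's axes at that moment; what a row does not reach only later rows make up. A row lasts 1/10 s, in which the tool goes at most 50 mm and 8.59 degrees, less where a joint would pass 70% of its speed; a pose out of reach is approached as far as the arm can. A call with a number of a shift or a turn outside -1 to 1 is refused whole. A call with a gripper value outside its range is refused whole. The fingers move at their own pace and stop on an object; the grip force is fixed at half the most. Time passes only in rows, so rows that repeat a pose let the fingers close. It gives the time, the measured TCP pose, the force, the opening and the grip force at its end, in the units of the state.
- read_state(): the state, without advancing time (a new reading comes with each control period).
- optics.capture(name): name is "scene" or "top"; returns a dict with "color" (384x512x3 uint8, blue, green, red), "range_z" (384x512 float32, m along the optical axis (not along the pixel's ray), 0 where there is no reading), "fx", "fy", "cx", "cy" (pixels), "rvec" (rotation vector, rad) and "tvec" (3), from world to camera coordinates, as OpenCV has them. Camera axes: x right, y down, z forward; pixel columns grow to the right and rows downward; lengths in m; the calibration is good to about 2 mm. A picture is of the moment at which its call begins.
- order.hand_in(): hands the job in; it is judged then, once.
The state is a dict: "time_s": time; "joint_positions": joint angles; "qvel": joint speeds; "tau": joint torques, N m; "position": TCP position; "tcp_rot": TCP orientation; "force": force on the tool from outside, world axes, zero at the start; "moment": the same for the moment, N m; "opening": opening from 0.0 (shut) to 1.0 (fully open); "grasp_force": force on a finger pad.
Only numpy, scipy, OpenCV 4.12 (cv2) and the standard library are available. Lean on these libraries where they do the work, as an engineer would, in place of code of your own. Each camera call takes 0.05 s, during which the arm holds its last target. There are 200 camera calls.

TASK

Two wing screws hang in the small plywood rack; only the slimmer one, with the narrower wing, turns freely in the hexagonal gauge nut. Test it: put it into the gauge nut down to its flange with its wing along the length of the nut's base plate, give it a quarter turn there so that the wing points across the base plate, then take it out and keep it by putting it into the grey tray. Leave the thicker screw in the rack.

Things in the scene. Friction and masses are not known exactly. Their poses are not given: they have to be found in the camera images.
- slim_screw: Slim wing screw, bright metal, upright in either rack hole. Origin: centre of its flange's underside (flange 32 mm wide, 4 thick, lying on the rack's top at z = 40 mm); z up. Shank 12 mm thick, 27 long below the origin, last 6 mm a cone to 5 mm. Flat wing above the flange: 36 mm long (x axis), 9 thick (y), top 26 above the origin; grip its faces from above, fingertips 7 mm above the origin. 50 g.
- thick_screw: Thick wing screw of the same metal, in the other rack hole 90 mm away: shank 18 mm thick, flange 44 mm wide, wing 54 mm long and 12 thick, top 30 mm above the origin; too thick for the gauge nut. Origin and axes as on the slim screw. Stays in the rack. Beyond the rack hangs a fume hood (x over 0.60 m, y over 0.15 m, z over 0.19 m): come from the robot's side.
- gauge: Gauge nut: tall steel hexagon, 48 mm across flats, in the middle of a dark base plate 120 mm long (x axis), 64 wide (y axis), 10 thick, fixed to the bench. Origin: centre of the plate's underside, on the nut's upright axis. A white line on the plate runs along its length on both sides of the nut. The nut's flat top is 40 mm above the bench.
- gauge_mouth (a point): Centre of the nut's mouth, in its top face 40 mm above the bench. A 45 degree countersink narrows from 26 mm to 16 mm wide in 5 mm; below it a plain upright bore 16 mm wide, 25 deep. The slim screw slides straight in until its flange lies on the top and turns there without effort; there is no real thread to follow.
- tray: Open grey parts tray fixed to the bench, 120 mm (x axis) by 130 mm (y axis), walls 30 mm high and 3 mm thick, floor 3 mm thick. Origin: centre of its underside. The screw may lie in it in any way. Beyond gauge and tray hangs a lamp's ball shade (x over 0.57 m, y -0.34 to -0.17 m, z over 0.20 m).
Things that resemble listed ones, but are neither listed nor needed, are in the scene too. What is shaped like the slim_screw but green is not meant.

How it is judged:
By the outcome, as a careful person would: the job done as asked, in the order asked, and still so for the second after the job is handed in, with the robot touching nothing.
It also fails if it takes over 42 s, if anything falls off the work surface, if the arm or the gripper's body presses on something with over 40 N, if the wrist force passes 120 N, or if a joint passes its speed limit or range.

## Working session

There is one attempt and no reset: what is moved stays moved. The work goes in short steps, Python scripts to look and compute and a tool call to move; the robot and the scene stay as the last step left them, time stands still between calls to the robot, and variables do not carry over. Pictures are saved under pics/ and viewed, at most 10 in all, crops included, and the job is handed in when it is done.

Besides the shell and the picture viewer there is one more tool, called in YAML: its name, and indented under it one key for each argument. drive_tool: Moves the arm, as the interface text tells. Scaled input: -1 to 1 covers 0.12 m each way for a shift and 1.5 rad each way for a turn. Its arguments: {"type":"object","properties":{"steps":{"type":"array"}},"required":["steps"]}

```bash
mkdir -p pics; ls; cat > h.py <<'E'
import numpy as np, cv2
from rig import read_state, optics, order, bot
def cap(n):
    c=optics.capture(n); c['R']=cv2.Rodrigues(np.array(c['rvec'],float))[0]; c['t']=np.array(c['tvec'],float).ravel(); return c
def world(c,u,v,z=None):
    # z None: use depth; else intersect plane z
    d=np.array([(u-c['cx'])/c['fx'],(v-c['cy'])/c['fy'],1.])
    o=-c['R'].T@c['t']; w=c['R'].T@d
    if z is None:
        return o+w*c['range_z'][int(round(v)),int(round(u))]
    return o+w*(z-o[2])/w[2]
def proj(c,p):
    q=c['R']@np.array(p)+c['t']; return q[0]/q[2]*c['fx']+c['cx'],q[1]/q[2]*c['fy']+c['cy']
E
python3 - <<'E'
from h import *
for n in('scene','top'):
    c=cap(n); cv2.imwrite(f'pics/{n}0.png',c['color']); print(n,c['fx'],-c['R'].T@c['t'],c['R'][2]); np.savez(f'{n}0.npz',**c)
s=read_state(); print(s)
print([a for a in dir(bot) if a[0]!='_'])
E
```

```text
pics
scene 398.67231520594174 [-0.14302307  0.2031017   0.7057268 ] [ 0.6450606  -0.34828372 -0.68014357]
top 404.80519750560575 [ 0.42930132 -0.09648096  1.05463271] [ 0.05276712 -0.00681219 -0.99858361]
{'time_s': 0.1, 'joint_positions': array([ 5.54352036e+01,  3.02727249e+01,  8.21462951e+01, -1.72828117e-03,
        6.76886968e+01, -1.02259968e+01]), 'qvel': array([ 0.02839185, -0.2303115 , -0.24081036,  0.08110726, -0.06888112,
        0.00209372]), 'tau': array([-8.10281963e-04, -4.40986741e+01, -1.77151698e+01,  6.34250930e-02,
        5.34228596e-02, -5.91327921e-05]), 'position': array([0.25715906, 0.56889798, 0.1944946 ]), 'tcp_rot': array([[-9.11128968e-01,  4.12120024e-01, -1.04362137e-03],
       [ 4.12121231e-01,  9.11127678e-01, -1.56399322e-03],
       [ 3.06319397e-04, -1.85509805e-03, -9.99998232e-01]]), 'force': array([0.40465577, 0.04916369, 0.06849449]), 'moment': array([-0.02389727, -0.05046979, -0.01142215]), 'grasp_force': 0.0, 'opening': 1.0005985335021819}
['PlanningError', 'hold_point_z']
```

View pics/scene0.png

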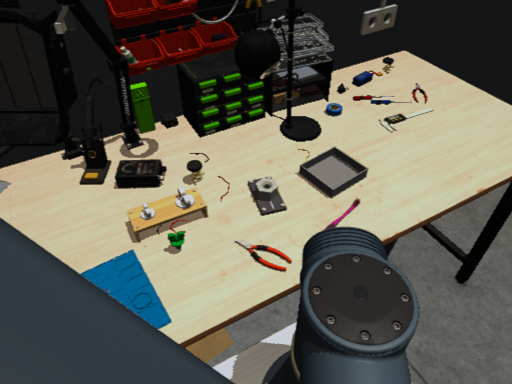

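View pics/top0.png

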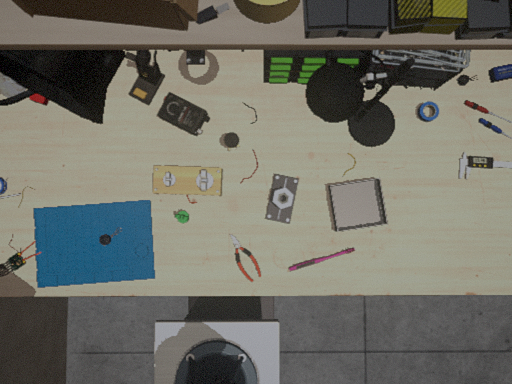

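The scene view shows the rack near (167,208), with the slim screw at (148,212) and the thick one at (185,200). The gauge is at (266,190) and the tray at (333,172). In the top view, slim is at (168,179), thick (205,180), nut (283,198) and tray (356,204). I'll make enlarged crops of both views.

```bash
python3 - <<'E'
import cv2,numpy as np
t=cv2.imread('pics/top0.png'); s=cv2.imread('pics/scene0.png')
a=cv2.resize(t[155:235,145:245],None,fx=8,fy=8,interpolation=cv2.INTER_CUBIC)[:600]
a=cv2.resize(t[155:205,145:225],None,fx=10,fy=10,interpolation=cv2.INTER_CUBIC); cv2.imwrite('pics/a.png',a)
b=cv2.resize(t[165:240,260:390],None,fx=6,fy=6,interpolation=cv2.INTER_CUBIC); cv2.imwrite('pics/b.png',b)
c=cv2.resize(s[170:240,120:220],None,fx=8,fy=8,interpolation=cv2.INTER_CUBIC); cv2.imwrite('pics/c.png',c)
E
```

```text
(no output)
```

View pics/a.png

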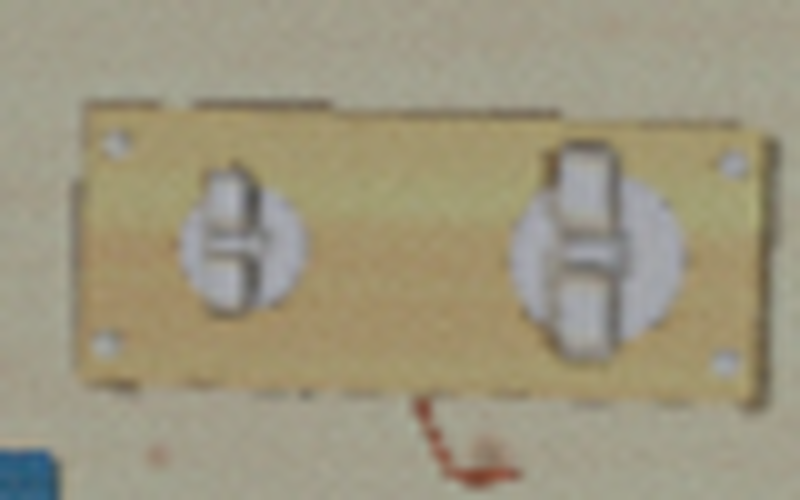

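View pics/b.png

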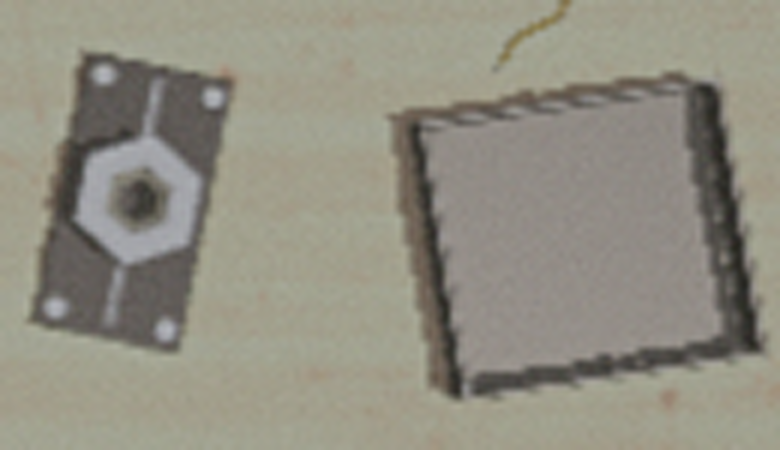

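View pics/c.png

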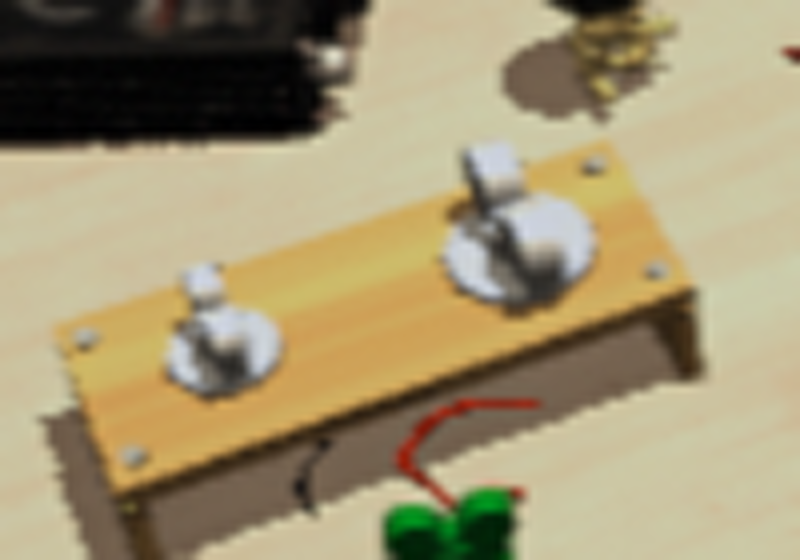

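The crops show these positions:
- **Slim screw, crop a:** flange centre (244,246), which is top px (169.0,179.2). The wing runs vertically, centred at (229,241).
- **Thick screw:** the larger one on the right.
- **Nut, crop b:** mouth at about (139,199). The white line runs from (157,80) to (110,322).
- **Tray:** inner area centred near (577,238).
- **Slim screw, crop c:** flange centre (224,351).

Next I'll measure from both views.

```bash
cat >> h.py <<'E'
def tri(c1,p1,c2,p2):
    P=[np.diag([1,1,1])@np.array([[c['fx'],0,c['cx']],[0,c['fy'],c['cy']],[0,0,1]])@np.c_[c['R'],c['t']] for c in(c1,c2)]
    X=cv2.triangulatePoints(P[0],P[1],np.array(p1,float),np.array(p2,float)).ravel(); return X[:3]/X[3]
def cloud(c):
    v,u=np.mgrid[:384,:512]; z=c['range_z']; p=np.stack([(u-c['cx'])/c['fx']*z,(v-c['cy'])/c['fy']*z,z],-1)-c['t']
    return p@c['R']
E
python3 - <<'E'
from h import *
T=dict(np.load('top0.npz'));S=dict(np.load('scene0.npz'))
def a(x,y): return 145+(x+.5)/10-.5,155+(y+.5)/10-.5
def b(x,y): return 260+(x+.5)/6-.5,165+(y+.5)/6-.5
def c(x,y): return 120+(x+.5)/8-.5,170+(y+.5)/8-.5
np.set_printoptions(precision=4,suppress=True)
print('flange tri',tri(T,a(244,246),S,c(224,351)),'plane',world(T,*a(244,246),.044),world(S,*c(224,351),.044))
print('wing top centre',world(T,*a(229,241),.066), 'ends',world(T,*a(229,170),.066),world(T,*a(230,312),.066))
print('thick', tri(T,a(598,260),S,c(519,247)),world(T,*a(598,260),.044))
print('rack corners',[world(T,*a(*p),.04)[:2] for p in((85,103),(772,133),(765,400),(78,385))])
print('mouth',world(T,*b(139,199.5),.04)); l=[world(T,*b(*p),.01)[:2] for p in((157,80),(110,322))];d=l[0]-l[1];print('line',l,np.degrees(np.arctan2(d[1],d[0])))
cr=[world(T,*b(*p),.01)[:2] for p in((84,54),(231,78),(180,350),(33,320))];print('plate',cr,np.mean(cr,0))
print('tray',[world(T,*b(*p),.03)[:2] for p in((395,118),(715,85),(760,350),(455,395))])
for n,C in(('top',T),('scene',S)):
    W=cloud(C)
    m=world(T,*b(139,199.5),.04); k=(np.hypot(*(W[...,:2]-m[:2]).transpose(2,0,1))<.04)&(W[...,2]>.033)&(W[...,2]<.05)
    p=W[k]; print(n,'nut',len(p),(p.max(0)+p.min(0))/2,p.mean(0),np.median(p[:,2]))
    f=world(T,*a(244,246),.044);k=(np.hypot(*(W[...,:2]-f[:2]).transpose(2,0,1))<.03)
    for lo,hi in((.036,.0415),(.042,.048),(.055,.075)):
        p=W[k&(W[...,2]>lo)&(W[...,2]<hi)]; print(n,lo,len(p),p.mean(0),p.min(0),p.max(0))
E
```

```text
flange tri [0.5119 0.1171 0.0412] plane [0.5116 0.1162 0.044 ] [0.5093 0.1177 0.044 ]
wing top centre [0.511  0.1152 0.066 ] ends [0.5285 0.1154 0.066 ] [0.4936 0.1149 0.066 ]
thick [0.5081 0.0285 0.0424] [0.5078 0.0277 0.044 ]
rack corners [array([0.5481, 0.1572]), array([ 0.54  , -0.0154]), array([ 0.4727, -0.0137]), array([0.4772, 0.1583])]
mouth [ 0.4639 -0.1684  0.04  ]
line [array([ 0.5165, -0.1787]), array([ 0.4124, -0.1577])] -11.40905667820393
plate [array([ 0.5279, -0.1472]), array([ 0.5172, -0.2106]), array([ 0.4002, -0.1876]), array([ 0.4133, -0.1246])] [ 0.4647 -0.1675]
tray [array([ 0.4983, -0.2778]), array([ 0.5118, -0.4138]), array([ 0.3997, -0.4305]), array([ 0.3814, -0.3015])]
top nut 287 [ 0.4635 -0.1667  0.0404] [ 0.4636 -0.167   0.0405] 0.04058540879008946
top 0.036 186 [0.5109 0.1158 0.0398] [0.4821 0.0866 0.0363] [0.5404 0.1446 0.0415]
top 0.042 137 [0.5125 0.1152 0.0439] [0.4844 0.0884 0.042 ] [0.5398 0.1414 0.0478]
top 0.055 65 [0.5099 0.1161 0.0634] [0.4932 0.1113 0.0551] [0.5279 0.1221 0.0685]
scene nut 243 [ 0.4622 -0.1672  0.0381] [ 0.4619 -0.1667  0.0385] 0.03879478647342964
scene 0.036 245 [0.5094 0.1161 0.0397] [0.4823 0.0866 0.0368] [0.5409 0.1454 0.0415]
scene 0.042 85 [0.5069 0.1176 0.0441] [0.4924 0.0903 0.0421] [0.5331 0.1407 0.0479]
scene 0.055 58 [0.506  0.1172 0.0624] [0.4916 0.1122 0.0556] [0.5231 0.1231 0.0669]
```

```bash
cat >> h.py <<'E'
def plan(p,yaw):
    from scipy.spatial.transform import Rotation as Q
    s=read_state(); R=s['tcp_rot']; a=np.radians(yaw)
    G=np.array([[np.cos(a),np.sin(a),0],[np.sin(a),-np.cos(a),0],[0,0,-1]])
    d=R.T@(np.array(p)-s['position'])/.12; w=Q.from_matrix(R.T@G).as_rotvec()/1.5
    f=s['force']; print('pos',np.round(s['position'],4),'yaw',round(np.degrees(np.arctan2(R[1,0],R[0,0])),2),'d',np.round(d,3),'w',np.round(w,3),'q',np.round(s['joint_positions'],1),'F',np.round(f,1),'op',round(s['opening']*87,1),'g',round(s['grasp_force'],1),'t',round(s['time_s'],2))
E
python3 -c "
from h import *
plan((.42,.28,.195),155.66);plan((.511,.116,.15),180)"
```

```text
pos [0.2572 0.5689 0.1945] yaw 155.66 d [-2.229e+00 -1.634e+00 -2.000e-03] w [-0.001 -0.     0.   ] q [ 55.4  30.3  82.1  -0.   67.7 -10.2] F [0.4 0.  0.1] op 87.1 g 0.0 t 0.1
pos [0.2572 0.5689 0.1945] yaw 155.66 d [-3.483 -2.566  0.374] w [-0.001 -0.    -0.283] q [ 55.4  30.3  82.1  -0.   67.7 -10.2] F [0.4 0.  0.1] op 87.1 g 0.0 t 0.1
```

drive_tool:
  steps:
    - [60, -0.4, -0.3, 0, 0, 0, 0]
    - [50, -0.8, -0.6, 0, 0, 0, 0]
    - [40, -1, -0.75, 0, 0, 0, 0]
    - [40, -1, -0.75, 0, 0, 0, 0]

```text
time_s: 0.5
position: [0.3316, 0.433, 0.1948]
tcp_rot: [[-0.909, 0.417, -0.001], [0.417, 0.909, -0.004], [-0.001, -0.004, -1.0]]
force: [-0.1, 0.4, -0.0]
opening: 0.721
grasp_force: 0.0
```

drive_tool:
  steps:
    - [40, -0.4, -0.5, 0, 0, 0, -0.1]
    - [40, -0.8, -0.9, 0, 0, 0, -0.2]
    - [40, -0.9, -1, 0, 0, 0, -0.283]
    - [40, -0.9, -1, 0, 0, 0, -0.283]

```text
time_s: 0.9
position: [0.379, 0.2824, 0.1952]
tcp_rot: [[-1.0, -0.001, -0.0], [-0.001, 1.0, -0.001], [0.0, -0.001, -1.0]]
force: [0.7, 1.1, -0.4]
opening: 0.47
grasp_force: 0.0
```

```bash
python3 -c "
from h import *
plan((.511,.116,.12),180)"
```

```text
pos [0.379  0.2824 0.1952] yaw -179.92 d [-1.099 -1.388  0.627] w [-0.    -0.     0.001] q [ 23.1  18.6 103.3  -0.   58.2 -67. ] F [ 0.7  1.1 -0.4] op 40.9 g 0.0 t 0.9
```

drive_tool:
  steps:
    - [40, -0.3, -0.4, 0, 0, 0, 0]
    - [40, -0.6, -0.8, 0.1, 0, 0, 0]
    - [40, -0.8, -1, 0.3, 0, 0, 0]
    - [40, -0.8, -1, 0.4, 0, 0, 0]

```text
time_s: 1.3
position: [0.479, 0.1615, 0.1469]
tcp_rot: [[-1.0, 0.004, 0.004], [0.004, 1.0, -0.0], [-0.004, -0.0, -1.0]]
force: [0.0, 1.0, 0.9]
opening: 0.457
grasp_force: 0.0
```

drive_tool:
  steps:
    - [40, -0.15, -0.2, 0.1, 0, 0, 0]
    - [40, -0.28, -0.38, 0.2, 0, 0, 0]
    - [40, -0.28, -0.38, 0.2, 0, 0, 0]
    - [40, -0.28, -0.38, 0.2, 0, 0, 0]

```text
time_s: 1.7
position: [0.5079, 0.1188, 0.1228]
tcp_rot: [[-1.0, 0.001, -0.002], [0.001, 1.0, 0.001], [0.002, 0.001, -1.0]]
force: [-0.3, 0.1, 0.9]
opening: 0.461
grasp_force: 0.0
```

```bash
python3 - <<'E'
from h import *
plan((.511,.116,.047),180.5)
c=cap('scene'); x=c['color'][140:230,100:220]; cv2.imwrite('pics/d.png',cv2.resize(x,None,fx=6,fy=6,interpolation=cv2.INTER_CUBIC))
E
```

```text
pos [0.5079 0.1188 0.1228] yaw 179.92 d [-0.027 -0.024  0.632] w [ 0.    -0.001 -0.007] q [  0.9  28.3 100.9   0.   50.8 -89.1] F [-0.3  0.1  0.9] op 40.1 g 0.0 t 1.7
```

View pics/d.png

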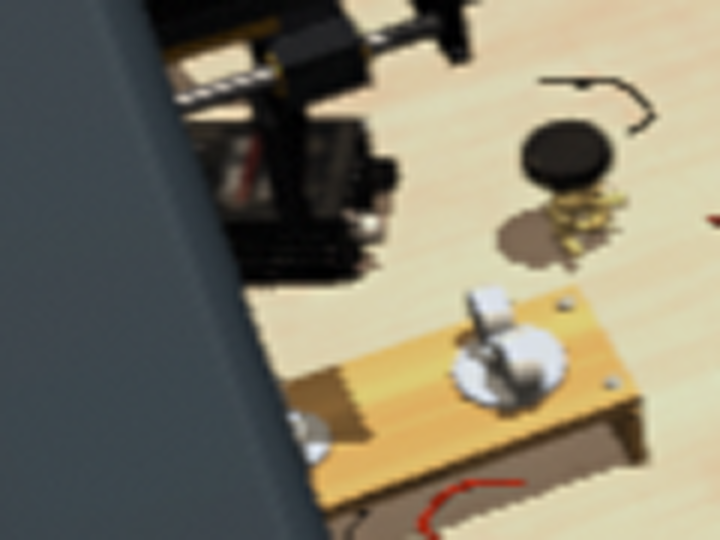

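The scene view is now half hidden by the arm. The thick screw still stands at (510,365), and the slim flange edge is at (310,440) under the gripper. I'll descend on my own measurements and check by force.

drive_tool:
  steps:
    - [40, -0.03, -0.024, 0.2, 0, 0, 0]
    - [40, -0.03, -0.024, 0.4, 0, 0, 0]
    - [40, -0.03, -0.024, 0.55, 0, 0, 0]
    - [40, -0.03, -0.024, 0.632, 0, 0, 0]
    - [40, -0.03, -0.024, 0.632, 0, 0, 0]
    - [40, -0.03, -0.024, 0.632, 0, 0, 0]

```text
time_s: 2.35
position: [0.5121, 0.1162, 0.0482]
tcp_rot: [[-1.0, -0.001, 0.001], [-0.001, 1.0, 0.0], [-0.001, 0.0, -1.0]]
force: [-0.5, -0.5, 0.3]
opening: 0.458
grasp_force: 0.0
```

drive_tool:
  steps:
    - [25, 0, 0, 0, 0, 0, 0]
    - [18, 0, 0, 0, 0, 0, 0]
    - [15, 0, 0, 0, 0, 0, 0]
    - [14, 0, 0, 0, 0, 0, 0]

```text
time_s: 2.75
position: [0.5121, 0.1156, 0.0479]
tcp_rot: [[-1.0, 0.0, 0.001], [0.0, 1.0, -0.0], [-0.001, -0.0, -1.0]]
force: [-0.2, 0.4, 0.5]
opening: 0.204
grasp_force: 0.0
```

```bash
python3 - <<'E'
from h import *
plan((.511,.116,.047),180)
c=cap('top'); x=c['color'][150:225,145:245]; cv2.imwrite('pics/e.png',cv2.resize(x,None,fx=7,fy=7,interpolation=cv2.INTER_CUBIC))
E
```

```text
pos [0.5121 0.1156 0.0479] yaw 179.98 d [0.009 0.003 0.008] w [-0.     0.001 -0.   ] q [  0.5  35.7 103.5  -0.   40.8 -89.5] F [-0.2  0.4  0.5] op 17.7 g 0.0 t 2.75
```

drive_tool:
  steps:
    - [0, 0, 0, 0.008, 0, 0, 0]
    - [0, 0, 0, 0.008, 0, 0, 0]
    - [0, 0, 0, 0.008, 0, 0, 0]
    - [0, 0, 0, 0.008, 0, 0, 0]
    - [0, 0, 0, 0.008, 0, 0, 0]

```text
time_s: 3.3
position: [0.5119, 0.1156, 0.0465]
tcp_rot: [[-1.0, 0.0, -0.0], [0.0, 1.0, 0.0], [0.0, 0.0, -1.0]]
force: [-0.2, -0.3, -0.2]
opening: 0.006
grasp_force: 0.0
```

```bash
python3 - <<'E'
from h import *
plan((.512,.116,.11),180)
E
```

```text
pos [0.5119 0.1156 0.0465] yaw 179.98 d [-0.001  0.003 -0.529] w [ 0. -0. -0.] q [  0.5  35.9 103.5   0.   40.6 -89.5] F [-0.2 -0.3 -0.2] op 0.5 g 0.0 t 3.3
```

The fingers closed to 0.5 mm, so they missed the wing. I'll look at the picture taken before closing.

View pics/e.png

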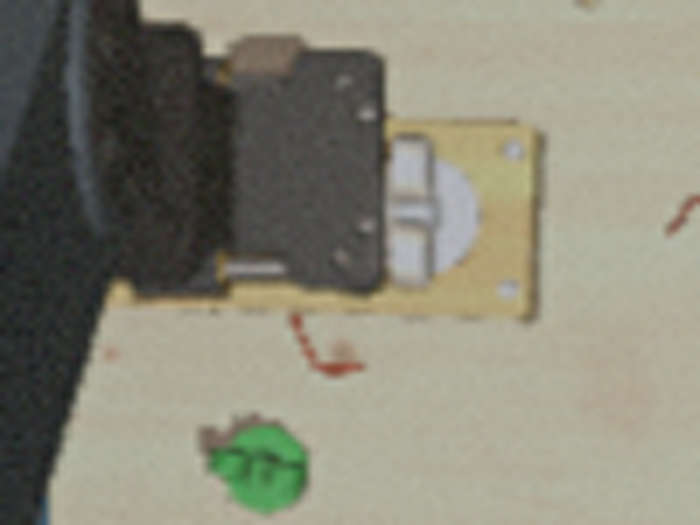

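The picture shows the gripper body over the rack's left half, with its right edge at (383,170). The thick screw at (410,210) is untouched. I'll raise the arm and look in both views.

drive_tool:
  steps:
    - [0, 0, 0, -0.2, 0, 0, 0]
    - [0, 0, 0, -0.4, 0, 0, 0]
    - [0, 0.2, 0, -0.6, 0, 0, 0]
    - [0, 0.6, 0, -0.6, 0, 0, 0]
    - [0, 1, 0, -0.6, 0, 0, 0]
    - [0, 1, 0, -0.6, 0, 0, 0]

```text
time_s: 3.9
position: [0.3795, 0.116, 0.1176]
tcp_rot: [[-1.0, -0.001, -0.016], [-0.001, 1.0, -0.0], [0.016, -0.0, -1.0]]
force: [-0.8, 0.4, -0.7]
opening: 0.005
grasp_force: 0.0
```

```bash
python3 - <<'E'
from h import *
plan((.512,.116,.11),180)
T=cap('top');S=cap('scene'); np.savez('t1',**T);np.savez('s1',**S)
p=read_state()['position']; print(proj(T,p),proj(S,p))
f=(.511,.116,.06);print(proj(T,f),proj(S,f))
x=cv2.resize(T['color'][140:240,110:240],None,fx=6,fy=6,interpolation=cv2.INTER_CUBIC)[:,:390]
y=cv2.resize(S['color'][150:250,110:210],None,fx=4,fy=6,interpolation=cv2.INTER_CUBIC)
y=cv2.resize(S['color'][130:280,110:210],None,fx=4,fy=4,interpolation=cv2.INTER_CUBIC)
cv2.imwrite('pics/f.png',np.hstack([x,y]))
E
```

```text
pos [0.3795 0.116  0.1176] yaw -179.96 d [-1.105e+00 -1.000e-03  4.600e-02] w [-0.    -0.011  0.   ] q [  0.7  21.6 117.6   0.   41.8 -89.3] F [-0.8  0.4 -0.7] op 0.4 g 0.0 t 3.9
(np.float64(161.92273477835192), np.float64(229.00141208541035)) (np.float64(160.63816127725053), np.float64(226.18783161869243))
(np.float64(167.65961452462994), np.float64(178.8705041922126)) (np.float64(146.72576412679763), np.float64(207.81226591808493))
```

View pics/f.png

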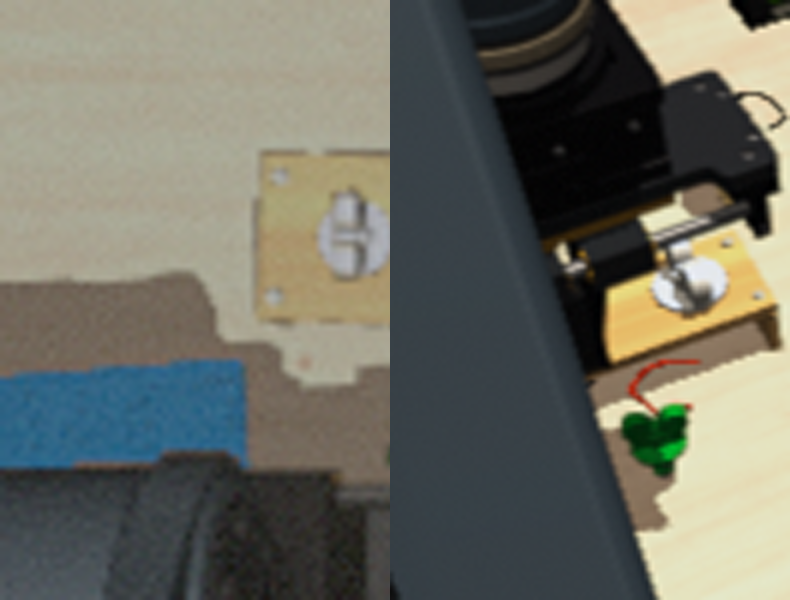

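The slim screw still stands untouched at left crop (350,235). The right crop shows the gripper with a finger near (590,340). I'll check the finger location in the depth cloud.

```bash
python3 - <<'E'
from h import *
S=dict(np.load('s1.npz'));T=dict(np.load('t1.npz'))
np.set_printoptions(precision=3,suppress=True)
W=cloud(S); v,u=np.mgrid[:384,:512]
for zz in np.arange(.05,.30,.01):
    k=(W[...,2]>zz)&(W[...,2]<zz+.01)&(W[...,0]>.3)&(W[...,0]<.46)&(W[...,1]>-.03)&(W[...,1]<.26)&(u<215)&(v<260)&(S['range_z']>0)
    p=W[k]
    if len(p): print(round(zz,2),len(p),p.min(0)[:2],p.max(0)[:2],'px',u[k].min(),u[k].max(),v[k].min(),v[k].max())
# view: gripper depth segments, top view
W=cloud(T);k=(W[...,2]>.1)&(W[...,2]<.35)&(W[...,0]>.3)&(W[...,0]<.48)&(W[...,1]>-.05)&(W[...,1]<.3)&(T['range_z']>0)
p=W[k];print(p.min(0),p.max(0))
for yy in np.arange(0,.24,.02):
    q=p[(p[:,1]>yy)&(p[:,1]<yy+.02)]
    if len(q):print(round(yy,2),len(q),q.min(0),q.max(0))
E
```

```text
0.05 38 [0.408 0.068] [0.423 0.099] px 169 183 231 237
0.14 12 [0.374 0.108] [0.377 0.12 ] px 159 165 220 223
0.15 27 [0.373 0.108] [0.377 0.121] px 158 164 216 221
0.16 32 [0.372 0.108] [0.381 0.122] px 156 164 212 218
0.17 33 [0.372 0.107] [0.379 0.122] px 155 163 209 214
0.18 42 [0.372 0.103] [0.377 0.123] px 154 164 204 210
0.19 37 [0.373 0.102] [0.386 0.123] px 153 164 200 206
0.2 8 [0.373 0.11 ] [0.395 0.112] px 154 159 192 201
0.21 21 [0.347 0.031] [0.392 0.112] px 154 205 178 202
0.22 153 [0.346 0.03 ] [0.381 0.127] px 152 205 178 205
0.23 339 [0.345 0.025] [0.371 0.128] px 149 207 177 201
0.24 181 [0.347 0.024] [0.364 0.127] px 148 207 173 193
0.25 786 [0.347 0.021] [0.423 0.128] px 146 207 147 188
0.26 197 [0.358 0.024] [0.392 0.128] px 145 202 156 184
0.27 168 [0.358 0.067] [0.365 0.128] px 144 178 162 180
0.28 208 [0.358 0.067] [0.366 0.129] px 141 178 159 176
0.29 72 [0.36  0.067] [0.366 0.128] px 141 177 156 169
[0.345 0.022 0.22 ] [0.419 0.092 0.327]
0.02 367 [0.345 0.022 0.247] [0.418 0.039 0.263]
0.04 341 [0.346 0.04  0.23 ] [0.418 0.06  0.263]
0.06 633 [0.346 0.06  0.229] [0.419 0.08  0.323]
0.08 151 [0.345 0.08  0.22 ] [0.419 0.092 0.327]
```

```bash
python3 - <<'E'
from h import *
S=dict(np.load('s1.npz'))
np.set_printoptions(precision=3,suppress=True)
W=cloud(S)
for z in(.1176,.13,.14,.15,.18): print(z,proj(S,(.3725,.116,z)),proj(S,(.3795,.106,z)))
for v in range(204,236,2): print(v,[ (u,W[v,u],S['color'][v,u].sum()) for u in(158,161,164)])
E
```

```text
0.1176 (np.float64(163.79537087909924), np.float64(232.90190680437803)) (np.float64(167.48308773025826), np.float64(228.50491586047116))
0.13 (np.float64(162.75850559984974), np.float64(228.66310151517604)) (np.float64(166.49789044479581), np.float64(224.26193959285123))
0.14 (np.float64(161.90528477315786), np.float64(225.17505246442892)) (np.float64(165.68735779709576), np.float64(220.7711963284623))
0.15 (np.float64(161.03639789431213), np.float64(221.62295908115405)) (np.float64(164.86210185094595), np.float64(217.21704382936935))
0.18 (np.float64(158.33130406241705), np.float64(210.564274532739)) (np.float64(162.29387012737942), np.float64(206.15636957291687))
204 [(158, array([0.377, 0.113, 0.192]), np.uint64(26)), (161, array([0.375, 0.108, 0.191]), np.uint64(9)), (164, array([0.375, 0.103, 0.188]), np.uint64(399))]
206 [(158, array([0.375, 0.114, 0.188]), np.uint64(26)), (161, array([0.373, 0.109, 0.188]), np.uint64(4)), (164, array([0.375, 0.104, 0.184]), np.uint64(389))]
208 [(158, array([0.374, 0.115, 0.185]), np.uint64(21)), (161, array([0.372, 0.11 , 0.184]), np.uint64(3
[... 1482 characters left out ...]
96,  0.091, -0.   ]), np.uint64(345))]
228 [(158, array([0.033, 0.176, 0.512]), np.uint64(138)), (161, array([0.492, 0.099, 0.   ]), np.uint64(347)), (164, array([ 0.49 ,  0.093, -0.001]), np.uint64(348))]
230 [(158, array([0.032, 0.177, 0.511]), np.uint64(146)), (161, array([ 0.488,  0.101, -0.001]), np.uint64(300)), (164, array([0.483, 0.095, 0.001]), np.uint64(367))]
232 [(158, array([0.031, 0.177, 0.51 ]), np.uint64(152)), (161, array([0.033, 0.175, 0.507]), np.uint64(276)), (164, array([0.476, 0.098, 0.002]), np.uint64(640))]
234 [(158, array([0.03 , 0.178, 0.509]), np.uint64(157)), (161, array([0.031, 0.176, 0.507]), np.uint64(270)), (164, array([0.472, 0.099, 0.001]), np.uint64(642))]
```

By depth, the fingertips were at z≈0.144 while the state said 0.118. So the real tips stand about 25 mm above the reported TCP, and the grasp closed just over the wing top. x and y agree with the images. I'll take that offset into account and go down again.

drive_tool:
  steps:
    - [30, -0.3, 0, 0, 0, 0, 0]
    - [40, -0.7, 0, 0, 0, 0, 0]
    - [40, -1, 0, 0, 0, 0, 0]
    - [40, -1, 0, 0, 0, 0, 0]
    - [40, -1, 0, 0, 0, 0, 0]

```text
time_s: 4.5
position: [0.5137, 0.1154, 0.1183]
tcp_rot: [[-1.0, 0.001, 0.001], [0.001, 1.0, 0.0], [-0.001, 0.0, -1.0]]
force: [-0.5, -0.3, -0.4]
opening: 0.373
grasp_force: 0.0
```

```bash
python3 - <<'E'
from h import *
plan((.510,.1155,.03),180)
S=cap('scene');W=cloud(S)
E
```

```text
pos [0.5137 0.1154 0.1183] yaw 179.96 d [0.032 0.    0.735] w [ 0.     0.001 -0.   ] q [  0.5  29.  100.6   0.   50.4 -89.5] F [-0.5 -0.3 -0.4] op 32.5 g 0.0 t 4.5
```

drive_tool:
  steps:
    - [35, 0.02, 0, 0.2, 0, 0, 0]
    - [35, 0.03, 0, 0.45, 0, 0, 0]
    - [35, 0.03, 0, 0.65, 0, 0, 0]
    - [35, 0.03, 0, 0.735, 0, 0, 0]
    - [35, 0.03, 0, 0.735, 0, 0, 0]
    - [35, 0.03, 0, 0.735, 0, 0, 0]

```text
time_s: 5.15
position: [0.5085, 0.1157, 0.0309]
tcp_rot: [[-1.0, 0.0, 0.001], [0.0, 1.0, 0.0], [-0.001, 0.0, -1.0]]
force: [-0.6, -0.7, 0.8]
opening: 0.4
grasp_force: 0.0
```

drive_tool:
  steps:
    - [30, 0, 0, 0.02, 0, 0, 0]
    - [25, 0, 0, 0.04, 0, 0, 0]
    - [25, 0, 0, 0.04, 0, 0, 0]

```text
time_s: 5.45
position: [0.5085, 0.1156, 0.0259]
tcp_rot: [[-1.0, 0.0, 0.001], [0.0, 1.0, 0.0], [-0.001, 0.0, -1.0]]
force: [1.3, 1.0, 0.4]
opening: 0.301
grasp_force: 0.0
```

drive_tool:
  steps:
    - [15, 0, 0, 0, 0, 0, 0]
    - [5, 0, 0, 0, 0, 0, 0]
    - [0, 0, 0, 0, 0, 0, 0]
    - [0, 0, 0, 0, 0, 0, 0]
    - [0, 0, 0, 0, 0, 0, 0]
    - [0, 0, 0, 0, 0, 0, 0]

```text
time_s: 6.05
position: [0.5083, 0.1156, 0.0256]
tcp_rot: [[-1.0, 0.0, 0.0], [0.0, 1.0, -0.0], [-0.0, -0.0, -1.0]]
force: [0.4, -0.0, 1.5]
opening: 0.097
grasp_force: 30.0
```

Gripped: 8.4 mm opening at 30 N. The flange was on the rack at reported z = 0.0256, and the nut's top is equally high. Now I'll lift straight up.

drive_tool:
  steps:
    - [0, 0, 0, -0.1, 0, 0, 0]
    - [0, 0, 0, -0.3, 0, 0, 0]
    - [0, 0, 0, -0.5, 0, 0, 0]
    - [0, 0, 0, -0.75, 0, 0, 0]
    - [0, 0, 0, -0.75, 0, 0, 0]

```text
time_s: 6.55
position: [0.5113, 0.1158, 0.1196]
tcp_rot: [[-1.0, 0.0, 0.009], [0.0, 1.0, 0.0], [-0.009, 0.0, -1.0]]
force: [0.3, 0.4, -0.0]
opening: 0.098
grasp_force: 30.0
```

drive_tool:
  steps:
    - [0, 0, -0.3, 0, 0, 0, 0]
    - [0, 0.1, -0.7, 0, 0, 0, 0.05]
    - [0, 0.2, -1, 0, 0, 0, 0.1]
    - [0, 0.2, -1, 0, 0, 0, 0.13]
    - [0, 0.2, -1, 0, 0, 0, 0.13]

```text
time_s: 7.05
position: [0.4835, -0.0054, 0.1152]
tcp_rot: [[-0.98, 0.197, -0.001], [0.197, 0.98, 0.0], [0.001, 0.0, -1.0]]
force: [0.6, -0.9, 0.0]
opening: 0.097
grasp_force: 30.0
```

```bash
python3 - <<'E'
from h import *
plan((.461,-.168,.10),168.8)
E
```

```text
pos [ 0.4835 -0.0054  0.1152] yaw 168.66 d [-0.083 -1.366  0.127] w [ 0.    -0.001 -0.002] q [-13.9  26.7 106.6   0.   46.8 -92.6] F [ 0.6 -0.9  0. ] op 8.4 g 30.0 t 7.05
```

drive_tool:
  steps:
    - [0, 0, -0.3, 0, 0, 0, 0]
    - [0, -0.04, -0.7, 0, 0, 0, 0]
    - [0, -0.08, -0.95, 0.05, 0, 0, 0]
    - [0, -0.08, -1, 0.13, 0, 0, 0]

```text
time_s: 7.45
position: [0.4721, -0.1269, 0.1002]
tcp_rot: [[-0.981, 0.195, 0.003], [0.195, 0.981, -0.002], [-0.004, -0.002, -1.0]]
force: [-0.3, 0.2, -0.6]
opening: 0.097
grasp_force: 30.0
```

drive_tool:
  steps:
    - [0, 0, -0.2, 0, 0, 0, 0]
    - [0, 0, -0.36, 0, 0, 0, 0]
    - [0, 0, -0.36, 0, 0, 0, 0]
    - [0, 0, -0.36, 0, 0, 0, 0]

```text
time_s: 7.85
position: [0.4616, -0.165, 0.0995]
tcp_rot: [[-0.981, 0.194, -0.001], [0.193, 0.981, 0.001], [0.001, 0.001, -1.0]]
force: [0.2, 0.3, -1.3]
opening: 0.095
grasp_force: 30.0
```

```bash
python3 - <<'E'
from h import *
plan((.461,-.168,.07),168.8)
S=cap('scene');np.savez('s2',**S);T=cap('top');np.savez('t2',**T)
x=cv2.resize(S['color'][130:230,230:310],None,fx=6,fy=6,interpolation=cv2.INTER_CUBIC)
cv2.imwrite('pics/g.png',x)
E
```

```text
pos [ 0.4616 -0.165   0.0995] yaw 168.84 d [ 0.    -0.026  0.246] w [ 0.001 -0.001  0.   ] q [ -32.8   28.7  106.4    0.    45.  -111.6] F [ 0.2  0.3 -1.3] op 8.3 g 30.0 t 7.85
```

View pics/g.png

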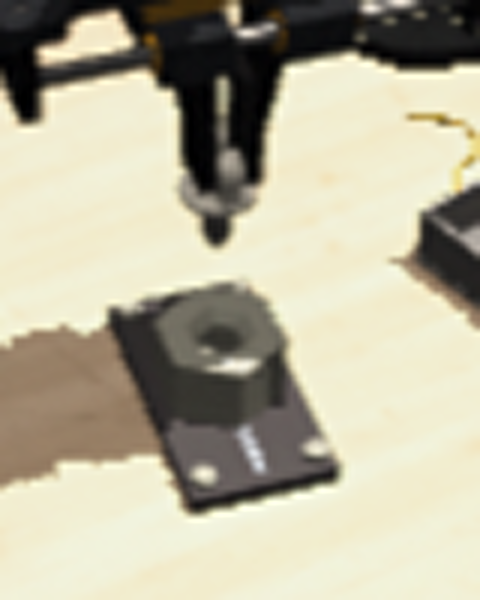

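The view shows the screw upright in the fingers, with its flange centre at (217,193) and its tip at (217,243). It is above the nut mouth at (218,335). I'll compare the tip and mouth in the same camera.

```bash
python3 - <<'E'
from h import *
S=dict(np.load('s2.npz'));np.set_printoptions(precision=4,suppress=True)
g=lambda x,y:(230+(x+.5)/6-.5,130+(y+.5)/6-.5)
print('tip',world(S,*g(217,243),.0869),'flange',world(S,*g(217,191),.1159))
print('mouth',world(S,*g(217,335),.04),'hex',world(S,*g(221.5,337),.04))
print('line',world(S,*g(246,428),.01),'mouth@top .4639 -.1684; cloud .4635 -.167 / .462 -.167')
W=cloud(S);v,u=np.mgrid[:384,:512]
k=(u>257)&(u<274)&(v>155)&(v<172)&(W[...,2]>.085)&(W[...,0]>.4)&(W[...,0]<.5)
for r in range(156,173): 
    j=k&(v==r); print(r,W[j][:,:].mean(0),u[j].min() if j.any() else 0,u[j].max() if j.any() else 0)
E
```

```text
tip [ 0.4644 -0.1646  0.0869] flange [ 0.4621 -0.1627  0.1159]
mouth [ 0.4615 -0.1637  0.04  ] hex [ 0.4595 -0.1647  0.04  ]
line [ 0.4353 -0.1626  0.01  ] mouth@top .4639 -.1684; cloud .4635 -.167 / .462 -.167
156 [ 0.4541 -0.1595  0.1389] 260 273
157 [ 0.452  -0.1597  0.1374] 261 273
158 [ 0.4517 -0.1595  0.1348] 261 273
159 [ 0.4538 -0.1595  0.1304] 260 273
160 [ 0.4533 -0.1592  0.128 ] 260 273
161 [ 0.4546 -0.1601  0.1237] 260 273
162 [ 0.4542 -0.1586  0.1216] 260 272
163 [ 0.4545 -0.1588  0.1184] 260 272
164 [ 0.453  -0.158   0.1168] 261 271
165 [ 0.4507 -0.158   0.1155] 263 270
166 [ 0.4592 -0.1619  0.1045] 264 268
167 [ 0.4589 -0.1618  0.1017] 264 268
168 [ 0.4587 -0.1617  0.0989] 264 268
169 [ 0.4583 -0.1615  0.0962] 264 268
170 [ 0.4592 -0.1621  0.0921] 265 267
171 [ 0.4613 -0.1634  0.0868] 266 266
172 [nan nan nan] 0 0<stdin>:10: RuntimeWarning: Mean of empty slice.
  ret = um.true_divide(
```

drive_tool:
  steps:
    - [0, 0.006, -0.018, 0.15, 0, 0, 0]
    - [0, 0.006, -0.018, 0.3, 0, 0, 0]
    - [0, 0.006, -0.018, 0.38, 0, 0, 0]
    - [0, 0.006, -0.018, 0.42, 0, 0, 0]
    - [0, 0.006, -0.018, 0.45, 0, 0, 0]
    - [0, 0.006, -0.018, 0.45, 0, 0, 0]

```text
time_s: 8.55
position: [0.461, -0.1681, 0.0459]
tcp_rot: [[-0.981, 0.194, -0.0], [0.194, 0.981, 0.0], [0.0, 0.0, -1.0]]
force: [-1.0, -0.5, -0.6]
opening: 0.1
grasp_force: 30.0
```

```bash
python3 - <<'E'
from h import *
plan((.4605,-.167,.0256),168.8); print(read_state()['moment'])
E
```

```text
pos [ 0.461  -0.1681  0.0459] yaw 168.83 d [0.006 0.008 0.169] w [ 0. -0.  0.] q [ -33.1   34.4  108.4    0.    37.2 -111.9] F [-1.  -0.5 -0.6] op 8.7 g 30.0 t 8.55
[ 0.02095072  0.01651495 -0.02685207]
```

drive_tool:
  steps:
    - [0, 0.003, 0.004, 0.03, 0, 0, 0]
    - [0, 0.003, 0.004, 0.06, 0, 0, 0]
    - [0, 0.003, 0.004, 0.09, 0, 0, 0]
    - [0, 0.003, 0.004, 0.09, 0, 0, 0]

```text
time_s: 8.95
position: [0.4603, -0.1677, 0.0348]
tcp_rot: [[-0.981, 0.194, -0.001], [0.194, 0.981, 0.0], [0.001, 0.0, -1.0]]
force: [0.4, -0.1, 0.2]
opening: 0.098
grasp_force: 30.0
```

drive_tool:
  steps:
    - [0, 0, 0, 0.02, 0, 0, 0]
    - [0, 0, 0, 0.04, 0, 0, 0]
    - [0, 0, 0, 0.055, 0, 0, 0]
    - [0, 0, 0, 0.055, 0, 0, 0]

```text
time_s: 9.35
position: [0.4604, -0.1677, 0.0283]
tcp_rot: [[-0.981, 0.194, -0.0], [0.194, 0.981, 0.0], [0.001, 0.0, -1.0]]
force: [0.8, -0.3, -0.5]
opening: 0.102
grasp_force: 30.0
```

```bash
python3 - <<'E'
from h import *
plan((.4605,-.167,.0256),168.8); print(read_state()['moment'])
E
```

```text
pos [ 0.4604 -0.1677  0.0283] yaw 168.81 d [0.001 0.006 0.022] w [ 0. -0.  0.] q [ -33.1   36.3  109.    -0.    34.7 -111.9] F [ 0.8 -0.3 -0.5] op 8.9 g 30.0 t 9.35
[ 0.03192511  0.0009279  -0.00032685]
```

drive_tool:
  steps:
    - [0, 0, 0, 0.01, 0, 0, 0]
    - [0, 0, 0, 0.02, 0, 0, 0]
    - [0, 0, 0, 0.025, 0, 0, 0]
    - [0, 0, 0, 0.025, 0, 0, 0]
    - [0, 0, 0, 0.025, 0, 0, 0]

```text
time_s: 9.85
position: [0.4606, -0.1678, 0.0257]
tcp_rot: [[-0.981, 0.194, 0.0], [0.194, 0.981, -0.0], [-0.0, -0.0, -1.0]]
force: [0.1, -0.1, 2.0]
opening: 0.097
grasp_force: 30.0
```

```bash
python3 - <<'E'
from h import *
plan((.4605,-.1675,.0256),168.8); print(read_state()['moment'])
E
```

```text
pos [ 0.4606 -0.1678  0.0257] yaw 168.81 d [0.001 0.002 0.   ] w [-0.  0.  0.] q [ -33.1   36.6  109.    -0.    34.3 -111.9] F [ 0.1 -0.1  2. ] op 8.5 g 30.0 t 9.85
[ 0.03171461  0.02443783 -0.01479749]
```

drive_tool:
  steps:
    - [0, 0, 0, 0.004, 0, 0, 0]
    - [0, 0, 0, 0.008, 0, 0, 0]
    - [0, 0, 0, 0.008, 0, 0, 0]
    - [0, 0, 0, 0.008, 0, 0, 0]

```text
time_s: 10.25
position: [0.4606, -0.1678, 0.0256]
tcp_rot: [[-0.981, 0.194, 0.0], [0.194, 0.981, -0.0], [-0.001, -0.0, -1.0]]
force: [-2.0, 0.8, 9.5]
opening: 0.094
grasp_force: 30.0
```

Seated: 9.5 N of upward force with no further descent. I'll ease off a little and turn in stages, watching the side force.

drive_tool:
  steps:
    - [0, 0, 0, -0.004, 0, 0, 0]
    - [0, 0, 0, -0.004, 0, 0, 0.1]
    - [0, 0, 0, -0.004, 0, 0, 0.2]
    - [0, 0, 0, -0.004, 0, 0, 0.3]
    - [0, 0, 0, -0.004, 0, 0, 0.35]
    - [0, 0, 0, -0.004, 0, 0, 0.35]

```text
time_s: 10.85
position: [0.4616, -0.1682, 0.0256]
tcp_rot: [[-0.751, 0.66, 0.002], [0.66, 0.751, -0.001], [-0.002, 0.001, -1.0]]
force: [0.8, 1.3, 5.3]
opening: 0.1
grasp_force: 30.0
```

```bash
python3 - <<'E'
from h import *
plan((.4606,-.1678,.0256),78.8); print(read_state()['moment'])
E
```

```text
pos [ 0.4616 -0.1682  0.0256] yaw 138.72 d [ 0.008 -0.003  0.   ] w [0.001 0.001 0.697] q [-33.1  36.6 109.    0.   34.2 -81.8] F [0.8 1.3 5.3] op 8.7 g 30.0 t 10.85
[ 0.02920979 -0.08106092  0.00556654]
```

drive_tool:
  steps:
    - [0, 0, 0, 0, 0, 0, 0.1]
    - [0, 0, 0, 0, 0, 0, 0.2]
    - [0, 0, 0, 0, 0, 0, 0.3]
    - [0, 0, 0, 0, 0, 0, 0.35]
    - [0, 0, 0, 0, 0, 0, 0.35]

```text
time_s: 11.35
position: [0.464, -0.1679, 0.0258]
tcp_rot: [[-0.318, 0.948, 0.007], [0.948, 0.318, -0.001], [-0.003, 0.006, -1.0]]
force: [6.8, 5.1, 5.0]
opening: 0.1
grasp_force: 30.0
```

```bash
python3 - <<'E'
from h import *
plan((.4606,-.1678,.0256),78.8); print(read_state()['moment'])
E
```

```text
pos [ 0.464  -0.1679  0.0258] yaw 108.57 d [ 0.01  -0.027  0.002] w [0.004 0.001 0.346] q [-33.   36.6 108.9   0.3  34.1 -51.8] F [6.8 5.1 5. ] op 8.7 g 30.0 t 11.35
[ 1.06480569 -1.21991236  0.1088509 ]
```

The bore wall pushes the tool by (+6.8, +5.1) N, so the screw axis sits a little off the tool axis. I'll shift the tool the way it is pushed.

drive_tool:
  steps:
    - [0, 0.004, 0.02, 0, 0, 0, 0]
    - [0, 0.008, 0.042, 0, 0, 0, 0]
    - [0, 0.008, 0.042, 0, 0, 0, 0]

```text
time_s: 11.65
position: [0.4652, -0.1659, 0.0256]
tcp_rot: [[-0.322, 0.947, 0.0], [0.947, 0.322, -0.001], [-0.001, -0.0, -1.0]]
force: [-1.6, -2.0, 7.4]
opening: 0.097
grasp_force: 30.0
```

```bash
python3 - <<'E'
from h import *
plan((.464,-.166,.0256),78.8); print(read_state()['moment'])
E
```

```text
pos [ 0.4652 -0.1659  0.0256] yaw 108.78 d [ 0.003 -0.01  -0.   ] w [-0.     0.001  0.349] q [-3.260e+01  3.680e+01  1.085e+02 -1.000e-01  3.460e+01 -5.130e+01] F [-1.6 -2.   7.4] op 8.4 g 30.0 t 11.65
[-0.34883148  0.30213354 -0.01361703]
```

drive_tool:
  steps:
    - [0, 0, 0, 0, 0, 0, 0.1]
    - [0, 0, 0, 0, 0, 0, 0.2]
    - [0, 0, 0, 0, 0, 0, 0.3]
    - [0, 0, 0, 0, 0, 0, 0.35]
    - [0, 0, 0, 0, 0, 0, 0.35]

```text
time_s: 12.15
position: [0.466, -0.1659, 0.0256]
tcp_rot: [[0.198, 0.98, 0.002], [0.98, -0.198, -0.001], [-0.001, 0.002, -1.0]]
force: [0.5, -0.5, 6.0]
opening: 0.098
grasp_force: 30.0
```

```bash
python3 - <<'E'
from h import *
plan((.4652,-.1659,.0256),78.8); print(read_state()['moment'])
E
```

```text
pos [ 0.466  -0.1659  0.0256] yaw 78.56 d [-0.001 -0.006 -0.   ] w [ 0.001  0.001 -0.003] q [-32.6  36.8 108.5  -0.   34.6 -21.1] F [ 0.5 -0.5  6. ] op 8.5 g 30.0 t 12.15
[-0.0862092  -0.03559213 -0.01127696]
```

The quarter turn is done: yaw went from 168.8° to 78.6°, still gripped and seated with almost no side force. Now I'll pull it straight out.

drive_tool:
  steps:
    - [0, 0, 0, -0.03, 0, 0, 0]
    - [0, 0, 0, -0.1, 0, 0, 0]
    - [0, 0, 0, -0.2, 0, 0, 0]
    - [0, 0, 0, -0.35, 0, 0, 0]
    - [0, 0, 0, -0.55, 0, 0, 0]
    - [0, 0, 0, -0.55, 0, 0, 0]
    - [0, 0, 0, -0.55, 0, 0, 0]

```text
time_s: 12.85
position: [0.4653, -0.1654, 0.0919]
tcp_rot: [[0.198, 0.98, 0.001], [0.98, -0.198, -0.001], [-0.001, 0.001, -1.0]]
force: [0.3, 0.1, -0.6]
opening: 0.097
grasp_force: 30.0
```

```bash
python3 - <<'E'
from h import *
plan((.445,-.356,.09),78.6)
E
```

```text
pos [ 0.4653 -0.1654  0.0919] yaw 78.58 d [-1.59   0.149  0.017] w [ 0.001  0.    -0.   ] q [-32.6  29.6 106.4  -0.   43.9 -21.1] F [ 0.3  0.1 -0.6] op 8.4 g 30.0 t 12.85
```

drive_tool:
  steps:
    - [0, 0, -0.25, 0, 0, 0, 0]
    - [0, -0.3, -0.25, 0, 0, 0, 0]
    - [0, -0.65, -0.2, 0, 0, 0, 0]
    - [0, -0.95, -0.1, 0, 0, 0, 0]
    - [0, -1, 0, 0, 0, 0, 0]

```text
time_s: 13.35
position: [0.4412, -0.2872, 0.0904]
tcp_rot: [[0.202, 0.979, 0.001], [0.979, -0.202, -0.002], [-0.002, 0.001, -1.0]]
force: [0.6, 0.5, -0.2]
opening: 0.102
grasp_force: 30.0
```

drive_tool:
  steps:
    - [0, -0.3, 0.07, 0, 0, 0, 0]
    - [0, -0.59, 0.14, 0, 0, 0, 0]
    - [0, -0.59, 0.14, 0, 0, 0, 0]
    - [0, -0.59, 0.14, 0, 0, 0, 0]

```text
time_s: 13.75
position: [0.4427, -0.3553, 0.0898]
tcp_rot: [[0.2, 0.98, -0.002], [0.98, -0.2, 0.002], [0.002, -0.002, -1.0]]
force: [-0.3, 0.5, -1.0]
opening: 0.098
grasp_force: 30.0
```

```bash
python3 - <<'E'
from h import *
plan((.445,-.356,.02),78.6)
T=cap('top'); p=read_state()['position']; print(proj(T,(.4478,-.356,.003)))
S=cap('scene');x=cv2.resize(S['color'][110:210,270:390],None,fx=5,fy=5,interpolation=cv2.INTER_CUBIC)
cv2.imwrite('pics/h.png',x)
E
```

```text
pos [ 0.4427 -0.3553  0.0898] yaw 78.48 d [-0.003  0.021  0.582] w [-0.002 -0.001 -0.001] q [-50.   34.1  95.7   0.   50.4 -38.5] F [-0.3  0.5 -1. ] op 8.5 g 30.0 t 13.75
(np.float64(353.8905847591503), np.float64(204.22193677048574))
```

drive_tool:
  steps:
    - [0, 0, 0.01, 0.2, 0, 0, 0]
    - [0, 0, 0.02, 0.4, 0, 0, 0]
    - [0, 0, 0.02, 0.52, 0, 0, 0]
    - [0, 0, 0.02, 0.582, 0, 0, 0]
    - [0, 0, 0.02, 0.582, 0, 0, 0]

```text
time_s: 14.35
position: [0.4456, -0.3549, 0.0203]
tcp_rot: [[0.197, 0.98, -0.002], [0.98, -0.197, 0.002], [0.002, -0.002, -1.0]]
force: [-0.1, 0.0, -0.7]
opening: 0.103
grasp_force: 30.0
```

drive_tool:
  steps:
    - [12, 0, 0, 0, 0, 0, 0]
    - [20, 0, 0, 0, 0, 0, 0]
    - [30, 0, 0, 0, 0, 0, 0]
    - [35, 0, 0, 0, 0, 0, 0]
    - [35, 0, 0, 0, 0, 0, 0]
    - [35, 0, 0, 0, 0, 0, 0]

```text
time_s: 14.95
position: [0.4461, -0.3562, 0.0214]
tcp_rot: [[0.198, 0.98, 0.0], [0.98, -0.198, -0.0], [-0.0, 0.0, -1.0]]
force: [-0.5, -0.6, 0.1]
opening: 0.392
grasp_force: 0.0
```

drive_tool:
  steps:
    - [35, 0, 0, -0.15, 0, 0, 0]
    - [35, 0, 0, -0.4, 0, 0, 0]
    - [35, 0, 0, -0.7, 0, 0, 0]
    - [35, 0, 0, -1, 0, 0, 0]
    - [35, 0, 0, -1, 0, 0, 0]

```text
time_s: 15.45
position: [0.4487, -0.359, 0.1463]
tcp_rot: [[0.198, 0.98, 0.007], [0.98, -0.198, -0.008], [-0.007, 0.009, -1.0]]
force: [0.1, -0.2, -0.0]
opening: 0.403
grasp_force: 0.0
```

drive_tool:
  steps:
    - [35, 0.3, 0, 0, 0, 0, 0]
    - [35, 0.6, -0.1, 0, 0, 0, 0]
    - [35, 0.9, -0.3, 0, 0, 0, 0]
    - [35, 1, -0.3, 0, 0, 0, 0]
    - [35, 1, -0.3, 0, 0, 0, 0]

```text
time_s: 15.95
position: [0.4339, -0.2292, 0.1407]
tcp_rot: [[0.196, 0.981, -0.001], [0.981, -0.196, 0.001], [0.001, -0.002, -1.0]]
force: [-0.1, -0.4, -0.1]
opening: 0.4
grasp_force: 0.0
```

```bash
python3 - <<'E'
from h import *
plan((.445,-.356,.02),78.6)
T=cap('top');S=cap('scene')
x=cv2.resize(T['color'][165:245,310:400],None,fx=4,fy=4,interpolation=cv2.INTER_CUBIC)
y=cv2.resize(S['color'][120:200,280:380],None,fx=4,fy=4,interpolation=cv2.INTER_CUBIC)
cv2.imwrite('pics/i.png',np.hstack([x,y]))
E
```

```text
pos [ 0.4339 -0.2292  0.1407] yaw 78.7 d [-1.019  0.3    1.004] w [-0.001 -0.001  0.001] q [-40.9  24.7 104.2   0.   51.2 -29.6] F [-0.1 -0.4 -0.1] op 34.8 g 0.0 t 15.95
```

View pics/i.png

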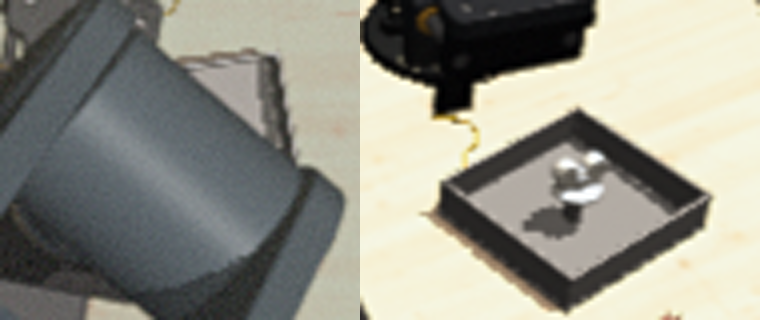

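The slim screw is in the tray at (578,185) of the right crop. It seems to stand on its tip, clear of the gripper. I'll let it settle, check by depth and hand in.

drive_tool:
  steps:
    - [35, 0, 0, 0, 0, 0, 0]
    - [35, 0, 0, 0, 0, 0, 0]
    - [35, 0, 0, 0, 0, 0, 0]
    - [35, 0, 0, 0, 0, 0, 0]
    - [35, 0, 0, 0, 0, 0, 0]
    - [35, 0, 0, 0, 0, 0, 0]
    - [35, 0, 0, 0, 0, 0, 0]
    - [35, 0, 0, 0, 0, 0, 0]

```text
time_s: 16.85
position: [0.4346, -0.2313, 0.1413]
tcp_rot: [[0.198, 0.98, 0.0], [0.98, -0.198, -0.0], [-0.0, 0.0, -1.0]]
force: [0.4, 0.0, 0.2]
opening: 0.402
grasp_force: 0.0
```

```bash
python3 - <<'E'
from h import *
for i in range(2):
    S=cap('scene');W=cloud(S);k=(np.hypot(W[...,0]-.448,W[...,1]+.356)<.05)&(W[...,2]>.010)&(W[...,2]<.08)
    p=W[k];print(len(p),p.mean(0).round(3),p.min(0).round(3),p.max(0).round(3))
print(read_state()['time_s']); print(order.hand_in())
E
```

```text
155 [ 0.44  -0.355  0.04 ] [ 0.428 -0.374  0.01 ] [ 0.452 -0.34   0.056]
153 [ 0.44  -0.355  0.04 ] [ 0.426 -0.374  0.011] [ 0.454 -0.34   0.056]
16.95
the job is handed in; nothing more can be done
None
```

The slim screw was put into the gauge nut down to its flange, given its quarter turn there, taken out and left in the grey tray, with the thick screw never gripped or moved; the job was handed in at about 17 s, and no verdict came back.

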